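# Hang the cup on the cup dryer and hold its lever at the third notch

## Task

Hang the white cup by its handle on the hook of the cup dryer and let go of it, so that it hangs freely. Then push the dryer's spring-return lever down past the first and second notches all the way to the third, and keep it there: the dryer only runs while the lever is held, so finish with the gripper still pressing it down. Leave the other things on the cabinet where they are.

Things in the scene. Friction and masses are not known exactly. Their poses are not given: they have to be found in the camera images.
- cup_center (a point): Centre of the white ceramic cup with a handle, half-way up on its axis. Straight round body 66 mm across, 85 mm tall, wall 4 mm, standing upright, open at the top, about 0.22 kg. z is the cup's up axis; x points from the axis to the handle. The plain tumbler beside it has no handle and is not used.
- cup_loop (a point): Middle of the opening in the cup's handle, 47.5 mm from the cup's axis along its x, 45 mm above its underside; axes as cup_center. The opening lies in the cup's x-z plane, 28 mm wide along x, 45 mm high along z (its top edge 22 mm above this point). The handle is a round bar 9 mm thick and reaches 71 mm from the cup's axis.
- hook_seat (a point): Point on the centre line of the dryer's hook where the handle should sit, 200 mm above the cabinet top. The hook is a level round steel bar 9 mm thick along this frame's y (z up): from an upright post of the same thickness, 85 mm towards +y, it runs past this point to its free end 40 mm towards -y, where the tip turns up. The handle goes over the tip.
- hook_tip (a point): Centre of the turned-up tip of the hook, 20 mm above the bar's centre line and 40 mm from hook_seat along the bar; the tip's rounded top is 4.5 mm higher. Same axes as hook_seat.
- lever_top (a point): Centre of the top of the dryer's lever tab: level grey plastic, 36 by 36 mm, 10 mm thick, on the side of the housing away from the hook; 145 mm above the cabinet top when released; moves straight down. Axes as hook_seat: the housing's face is 38 mm from here towards -y, its top 150 mm above the cabinet top; the hook's post is 138 mm towards -y.
- lever (a joint): How far the lever is pushed down, in m: 0 released, notches at 0.014, 0.028 and 0.042 (third), end stop 0.045. A spring pushes it up all the way (about 4 N at the top, 8 N at the third notch); notches only add or take about 2.5 N, so it springs back to 0 if let go anywhere. Past the third notch comes a hard stop.
- cup: The cup with the handle as a whole; origin at the centre of its underside, z up its axis, x towards the handle. When let go on the hook it swings down about the bar until its axis lies about 65 degrees from upright.
- hook: The fixed steel hook on the cup dryer (see hook_seat). Origin on the cabinet top under the middle of the dryer's white housing (120 mm along x, 110 mm along y, 150 mm high), axes as hook_seat. The hook's post stands on the housing; under the bar lies a fixed drip tray 150 mm along x, 128 mm along y, 8 mm high.
- tumbler: White ceramic tumbler without handle, 68 mm across, 95 mm tall; bystander. Origin at the centre of its underside.
- bottle: Brown glass bottle with white screw cap, 56 mm across, 105 mm tall; bystander. Origin at the centre of its underside.
- organizer: Pink pill organizer with seven flaps, 36 by 168 by 27 mm, long along its y; bystander. Origin at the centre of its underside.
- case: Black reading-glasses case, 62 by 160 by 39 mm, long along its y; bystander. Origin at the centre of its underside.
- tweezers: Steel tweezers, 95 mm long along y, 4 mm thick, lying; bystander. Origin at the centre of the underside.
- jar: Glass jar with steel lid, 68 mm across, 80 mm tall; bystander. Origin at the centre of its underside.
Things that resemble listed ones, but are neither listed nor needed, are in the scene too. What is shaped like the cup but blue is not meant.

How it is judged:
By the outcome, as a careful person would: the job done as asked, in the order asked, and still so for the second after the job is handed in, while the arm keeps its last pose, push and grip.
It also fails if it takes over 54 s, if anything falls off the work surface, if the arm or the gripper's body presses on something with over 40 N, if the wrist force passes 120 N, or if a joint passes its speed limit or range.

## Robot

A 7-joint arm with a two-finger parallel gripper is mounted at the origin on the work surface. World frame = base frame: x ahead of the robot, y to its left, z up, the work surface at z = 0. Lengths are in mm, angles in rad, forces in N, time in s.
With the tool pointing down it reaches from about 400 to 875 mm from the base axis. Payload 4.4 kg.
Tool frame: the origin (TCP) lies between the finger pads; the fingertips stand ctrl.finger_overhang ahead of it and the grasp point (between the pads) lies 11 mm behind it (ctrl.finger_overhang is the distance from the TCP to the fingertips, in mm); z points along the fingers, y is the direction in which the jaws open and shut (so a half turn about z gives the same grasp; the last joint's range is limited). The gripper opens to 85 mm and grips with 20 to 120 N. Pads are 22 mm wide; open, the fingers measure 114 mm over their backs; the gripper's body (76 mm by 85 mm) begins 54 mm behind the grasp point. The pads swing forward as they close: fully open they stand 13 mm farther back than shut.
Start: joints at [-1.217, 0.628, 0.038, 1.517, -0.027, 0.996, -0.02], TCP at [264.904, 593.585, 239.313] pointing down, gripper open.
Joint ranges: [-3.06, 3.06], [-0.37, 2.12], [-1.25, 1.32], [0.18, 2.47], [-1.1, 4.24], [0.23, 1.98], [-2.94, 2.94]. Speed limits (rad/s): [2.57, 2.57, 3.14, 3.14, 3.14, 3.14, 3.14].

## Interface

Orientations are given as [roll, pitch, yaw] about the fixed x, y, z axes, in that order (R = Rz(yaw) Ry(pitch) Rx(roll)).
In Python, from cell import ctrl gives the robot as it stands. The module is installed in compiled form; this text tells all that it offers.
- The arm moves only by the tool step_arm, never from a script. Its argument "deltas" is a list that holds one entry, the list of rows, each a list of 7 numbers: the opening, from 0 (shut) to 1 (fully open), then the shift along the world's x, y, z in mm, then the turn, a rotation vector about the world's x, y, z in rad. In form: [[[grip, tx, ty, tz, rx, ry, rz], ...]]. A call has 1 to 10 rows; each row shifts and turns the commanded pose from where the row before left it; what a row does not reach is not made up. A row lasts 1/12 s, in which the tool goes at most 41.7 mm and 7.16 degrees, less where a joint would pass 70% of its speed; a pose out of reach is approached as far as the arm can. A call is refused whole if a number of a shift passes 41.7 or a number of a turn 0.125, either way. A call with a gripper value outside its range is refused whole. The fingers move at their own pace and stop on an object; the grip force is fixed at half the most. Time passes only in rows, so rows that do not move let the fingers close. It gives the time, the measured TCP pose, the force and the opening at its end, in the units of the state.
- ctrl.read_state(): the state, without advancing time (a new reading comes with each control period).
- ctrl.get_image(name): name is "side" or "top" or "wrist"; returns (picture, depth): 400x640x3 uint8, red, green, blue; 400x640 float32, mm along the optical axis (not along the pixel's ray), 0 where there is no reading.
- ctrl.camera_info(name): a dict with "intrinsics" (3x3 intrinsics, pixels), "rvec" (rotation vector, rad) and "tvec" (3), from world to camera coordinates, as OpenCV has them. Camera axes: x right, y down, z forward; pixel columns grow to the right and rows downward; lengths in mm; the calibration is good to about 2 mm. A picture is of the moment at which its call begins: read the wrist's pose just before it. camera_info takes no time and is no camera call; for the wrist camera it gives the pose at the moment of the call.
- ctrl.finish_job(): hands the job in, once; it reports no verdict.
The state is a dict: "clock": time; "qpos": joint angles; "qd": joint speeds; "tau": joint torques, N m; "eef_pos": TCP position; "tool_rot": TCP orientation; "force": force on the tool from outside, world axes, zero at the start; "torque": the same for the moment, N m; "width": finger opening in mm.
Only numpy, scipy, OpenCV 4.12 (cv2) and the standard library are available. Lean on these libraries where they do the work, as an engineer would, in place of code of your own. Each camera call takes 0.05 s, during which the arm holds its last target.

## Working session

There is one attempt and no reset: what is moved stays moved. The work goes in short steps, Python scripts to look and compute and a tool call to move; the robot and the scene stay as the last step left them, time stands still between calls to the robot, and variables do not carry over. Pictures are saved under pics/ and viewed, and the job is handed in when it is done.

Besides the shell and the picture viewer there is one more tool, called after "Request:" by a JSON object that holds its "fn" and its "kwargs", one argument or row to a line. step_arm: Moves the arm, as the interface text tells. Its arguments: {"type":"object","properties":{"deltas":{"type":"array"}},"required":["deltas"]}

```bash
mkdir -p pics
cat > h.py <<'E'
import numpy as np, cv2
from cell import ctrl
def grab(name,tag):
    im,d=ctrl.get_image(name); ci=ctrl.camera_info(name)
    cv2.imwrite(f'pics/{tag}.png',im[:,:,::-1]); np.savez(f'pics/{tag}.npz',im=im,d=d,K=ci['intrinsics'],r=np.array(ci['rvec'],float),t=np.array(ci['tvec'],float))
    return im,d
class V:
    def __init__(s,tag):
        z=np.load(f'pics/{tag}.npz'); s.im=z['im'];s.d=z['d'];s.K=np.array(z['K'],float);s.R=cv2.Rodrigues(z['r'].reshape(3,1))[0];s.t=z['t'].reshape(3)
    def cloud(s):
        v,u=np.mgrid[0:400,0:640]; d=s.d
        pc=np.stack([(u-s.K[0,2])/s.K[0,0]*d,(v-s.K[1,2])/s.K[1,1]*d,d],-1)
        w=(pc-s.t)@s.R; w[d<=0]=np.nan; return w
    def plane(s,u,v,z):
        c=-s.R.T@s.t; r=s.R.T@np.linalg.inv(s.K)@np.array([u,v,1.]); return c+r*(z-c[2])/r[2]
    def proj(s,p):
        q=s.K@(s.R@np.array(p,float)+s.t); return q[:2]/q[2]
E
python3 - <<'E'
from h import *
print(ctrl.read_state(), ctrl.finger_overhang)
for n in ['side','top','wrist']:
    grab(n,n+'0'); v=V(n+'0'); print(n,-v.R.T@v.t, v.R[2], v.K[0,0])
E
```

```text
{'clock': 0.0, 'qpos': array([-1.21677431,  0.62931709,  0.03844878,  1.51837121, -0.0270165 ,
        0.99629696, -0.02003873]), 'qd': array([-0.00085003, -0.00032033, -0.00098968,  0.00046499, -0.00138399,
       -0.00077555, -0.00088434]), 'tau': array([ 1.97196692e-03, -5.63390672e+01,  1.22642487e+00, -1.93451858e+01,
        1.08194549e-02,  1.00379463e-02,  8.90179876e-06]), 'eef_pos': array([264.66319477, 593.01141585, 238.40698415]), 'tool_rot': array([-3.13971814e+00,  1.35767762e-05,  2.72171734e+00]), 'force': array([0.52858877, 0.06843935, 0.32370899]), 'torque': array([-0.07021446, -0.02072737,  0.02975374]), 'width': 85.27519330270071} 8.0
side [ 466.34524245 -864.13130494  663.70011784] [ 0.09703422  0.85865948 -0.50327752] 407.02942508571954
top [ 393.68833929   23.74157893 1420.36213144] [ 0.13518189 -0.02264834 -0.99056192] 507.62986561153633
wrist [188.08776498 626.93185011 371.72599164] [ 0.29762554 -0.13288225 -0.94538952] 320.6462333331849
```

View pics/side0.png

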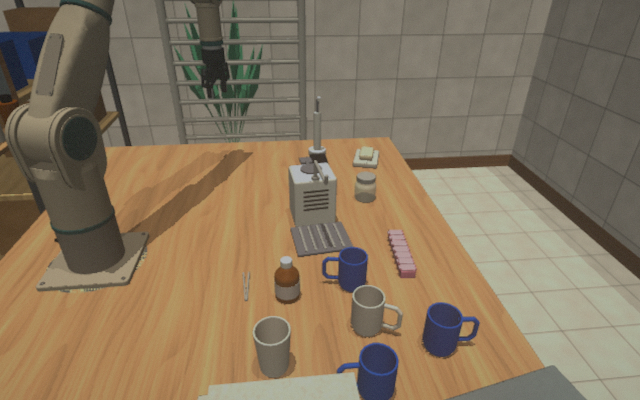

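View pics/top0.png

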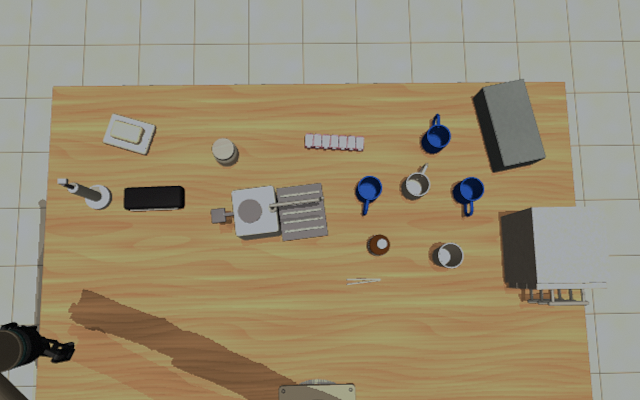

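View pics/wrist0.png

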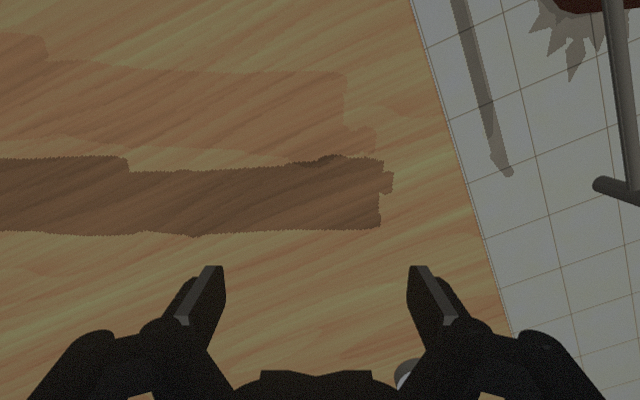

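The top view shows the white cup at (417,185) with its handle pointing up and right to (424,168). The dryer housing is at (256,212), the hook bar runs to the right from about (270,207) to (322,203), and the lever is at (218,215). The side view shows the cup at (368,310) between three blue cups. Next I'll measure these.

Run:
```python
from h import *
v=V('top0'); w=v.cloud()
def crop(n,im,x0,x1,y0,y1,s):
    cv2.imwrite(n,cv2.resize(im[y0:y1,x0:x1,::-1],None,fx=s,fy=s,interpolation=cv2.INTER_CUBIC))
crop('pics/c_top.png',v.im,200,340,170,250,5)
crop('pics/c_top2.png',v.im,340,500,110,280,4)
s=V('side0'); crop('pics/c_side.png',s.im,270,450,140,350,3.5//1)
np.set_printoptions(precision=0,suppress=True,linewidth=200)
for u,vv in [(417,185),(424,168),(406,185),(256,205),(245,195),(218,215),(302,230),(320,204),(310,205),(290,206),(250,212),(448,256),(369,190),(470,190),(436,137),(380,245),(335,143)]: print(u,vv,w[vv,u])
print(w[180:236:4,200:240:4,2]);
```

```text
417 185 [ 641. -294.    5.]
424 168 [ 676. -301.   71.]
406 185 [ 628. -247.   81.]
256 205 [570. 148. 152.]
245 195 [596. 176. 150.]
218 215 [547. 245. 141.]
302 230 [517.  34.  11.]
320 204 [590. -17.   9.]
310 205 [588.  11.   4.]
290 206 [585.  67.  10.]
250 212 [552. 162. 157.]
448 256 [ 439. -372.    5.]
369 190 [ 628. -157.    5.]
470 190 [ 624. -445.    4.]
436 137 [ 779. -354.    9.]
380 245 [ 466. -168.  111.]
335 143 [760. -62.  27.]
[[ -2.  -1.  -4.   0.  -0.   2.  -2.  -1.   3.  -1.]
 [  1.  -4.   0.   0.  -5.   2.  -2.  -2.  -1.   1.]
 [  4.  -1.  -1.  -3.   1.  -0.   2.  -0.   1.  -4.]
 [  2.  -8.  -2.  -0.  -4.  -2.   2.   0. 146. 149.]
 [ -4.   3.  -3.  -4.   0.  -1.   1.  -4. 148. 147.]
 [ -1.  -1.  -5.  -4.  -0.  -0.  -1.  -3. 145. 147.]
 [  1.  -1.  -3.   1.  -4.   3.  -6.  -6. 145. 145.]
 [  2.   4.  -0.  -3.  -0. 141.  -1.  -5. 134. 149.]
 [ -7.  -3.  -5. 140. 143. 145. 146.   3. 143. 148.]
 [ nan   2.   2. 138. 143. 146. 147.   3.   1. 153.]
 [ -2.   1.   1. 145. 144. 149. 149.   2.  -7. 149.]
 [  3.  -6.   2.   1.   4.   1.  -1.  -2.  -1. 151.]
 [ -3.   1.  -2.   2.  -1.   3.  -1.  -3.   1. 148.]
 [ -0.   7.  -1.   2.   2.   2.  -0.   2.  -0. 151.]]
```

View pics/c_top.png

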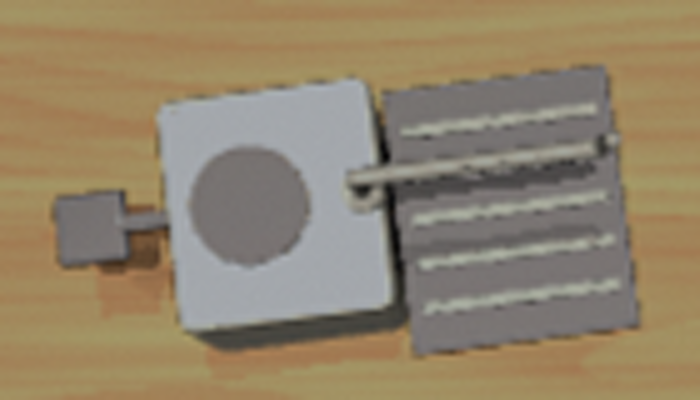

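View pics/c_top2.png

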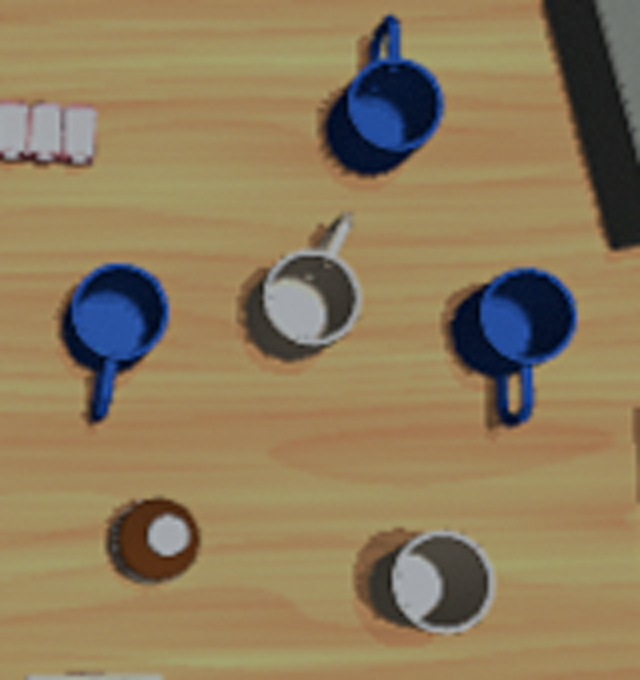

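View pics/c_side.png

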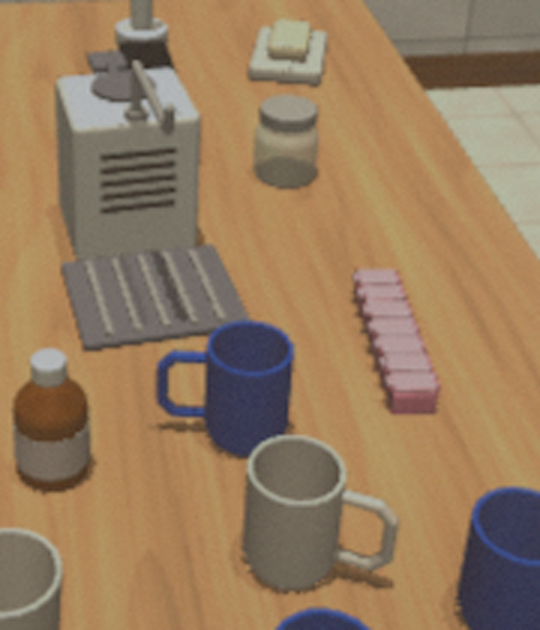

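Run:
```python
from h import *
np.set_printoptions(precision=1,suppress=True)
v=V('top0'); w=v.cloud()
c=lambda a,b:(200+a/5-.4,170+b/5-.4)
P=lambda a,b,z:v.plane(*c(a,b),z)
tray=[P(*q,8) for q in [(383,93),(605,66),(638,325),(413,353)]]
print('tray',np.array(tray),np.mean(tray,0))
ht=[P(*q,150) for q in [(160,105),(362,80),(395,303),(185,330)]]; print('house',np.array(ht),np.mean(ht,0))
a=P(365,180,200);b=P(600,149,200); print('bar',a,b,(b-a)/np.linalg.norm(b-a),'tip',P(607,146,222))
lv=[P(*q,145) for q in [(55,197),(122,192),(127,260),(62,267)]]; print('lever',np.array(lv),np.mean(lv,0))
# cup rim from top by mask
m=(w[...,2]>70)&(w[...,2]<95); m[:, :385]=0;m[:,450:]=0;m[:150]=0;m[220:]=0
n,l,st,ce=cv2.connectedComponentsWithStats(m.astype(np.uint8)); print(st)
c2=lambda a,b:(340+a/4-.4,110+b/4-.4)
# rim ellipse crop: left 264,right 360, top 250,bottom 347
for z in [85]:
  L=v.plane(*c2(264,298),z);Rr=v.plane(*c2(360,298),z);T=v.plane(*c2(312,250),z);B=v.plane(*c2(312,347),z)
  print('rim',L,Rr,T,B,(L+Rr)/2,(T+B)/2)
print('handle end', v.plane(*c2(348,216),70),'root',v.plane(*c2(332,250),70))
# side view: cup rim & base
s=V('side0'); k=lambda a,b:(270+a/3-.3,140+b/3-.3)
print('side rim c',s.plane(*k(296,477),85), 'L',s.plane(*k(246,478),85),'R',s.plane(*k(346,476),85),'handle outer',s.plane(*k(392,520),67),s.plane(*k(390,565),23))
print('side tip', [s.plane(*k(168,108),z) for z in (220,)], 'lever', s.plane(*k(103,60),145))
```

```text
tray [[636.5 105.1   8. ]
 [650.3 -20.3   8. ]
 [503.4 -36.    8. ]
 [489.8  89.4   8. ]] [570.   34.6   8. ]
house [[607.5 209.5 150. ]
 [619.  107.5 150. ]
 [505.3  91.6 150. ]
 [493.4 196.5 150. ]] [556.3 151.3 150. ]
bar [560.9 103.  200. ] [574.5 -11.1 200. ] [ 0.1 -1.   0. ] tip [572.6 -13.8 222. ]
lever [[562.1 262.8 145. ]
 [564.1 229.2 145. ]
 [529.6 226.4 145. ]
 [526.5 258.9 145. ]] [545.6 244.3 145. ]
[[     0      0    640    400 255818]
 [   405    165     25     32    182]]
rim [ 629.7 -245.7   85. ] [ 628.8 -310.4   85. ] [ 662.  -279.5   85. ] [ 596.  -276.6   85. ] [ 629.2 -278.    85. ] [ 629. -278.   85.]
handle end [ 688.3 -308.6   70. ] root [ 664.8 -296.6   70. ]
side rim c [ 631.4 -287.    85. ] L [ 598.5 -284.6   85. ] R [ 664.3 -289.5   85. ] handle outer [ 690.5 -313.6   67. ] [ 694.4 -312.    23. ]
side tip [array([578.3, -14.5, 220. ])] lever [545.5 238.3 145. ]
```

Measurements from the top view, with the expected sizes checked:

| Item | Position (mm) | Check |
|---|---|---|
| Housing centre | (556,152) | Agrees with the lever to within 1 mm |
| Lever | (545.6,244.3) | As above |
| Hook yaw | about 0.11 rad | – |
| Hook seat | about (571,22,200) | – |
| Hook tip | about (575,-17) | – |
| Cup | about (629.5,-280) | Handle yaw about -0.45 rad; the side view puts y about 8 mm off, so I'll refine it with the wrist camera |

I'm moving above the cup now.

Request:
{"fn": "step_arm", "kwargs": {
  "deltas": [
    [[1,14.5,-34.5,6,0,0,0],[1,14.5,-34.5,6,0,0,0],[1,14.5,-34.5,6,0,0,0],[1,14.5,-34.5,6,0,0,0],[1,14.5,-34.5,6,0,0,0],[1,14.5,-34.5,6,0,0,0],[1,14.5,-34.5,6,0,0,0],[1,14.5,-34.5,6,0,0,0],[1,14.5,-34.5,6,0,0,0],[1,14.5,-34.5,6,0,0,0]]
  ]
}}

```text
clock: 0.98
eef_pos: [410.1, 246.7, 299.6]
tool_rot: [-3.142, -0.0, 2.722]
force: [1.4, -0.2, -0.4]
width: 85.6
```

Request:
{"fn": "step_arm", "kwargs": {
  "deltas": [
    [[1,14.5,-34.5,0,0,0,0],[1,14.5,-34.5,0,0,0,0],[1,14.5,-34.5,0,0,0,0],[1,14.5,-34.5,0,0,0,0],[1,14.5,-34.5,0,0,0,0],[1,14.5,-34.5,0,0,0,0],[1,14.5,-34.5,0,0,0,0],[1,14.5,-34.5,0,0,0,0],[1,14.5,-34.5,0,0,0,0],[1,14.5,-34.5,0,0,0,0]]
  ]
}}

```text
clock: 1.82
eef_pos: [555.1, -98.2, 299.2]
tool_rot: [3.142, -0.0, 2.722]
force: [-0.2, 0.6, 0.5]
width: 85.4
```

Request:
{"fn": "step_arm", "kwargs": {
  "deltas": [
    [[1,14.5,-34.5,-8,0,0,0],[1,14.5,-34.5,-8,0,0,0],[1,14.5,-34.5,-8,0,0,0],[1,14.5,-34.5,-8,0,0,0],[1,14.5,-34.5,-8,0,0,0],[1,0,0,0,0,0,0]]
  ]
}}

```text
clock: 2.32
eef_pos: [626.3, -278.2, 256.2]
tool_rot: [-3.135, -0.0, 2.713]
force: [-2.0, 0.4, -0.6]
width: 85.5
```

Run:
```python
from h import *
print(ctrl.read_state()['eef_pos'])
grab('wrist','wrist1'); 
v=V('wrist1'); print(v.proj([629.5,-280,85]))
print(ctrl.read_state()['qpos'])
```

```text
[ 626.27812698 -278.19449245  256.18218494]
[312.47295933 187.10761383]
[ 0.26265167  0.67288071  0.19644286  1.39192823 -0.13360594  1.09232739
  1.62370801]
```

View pics/wrist1.png

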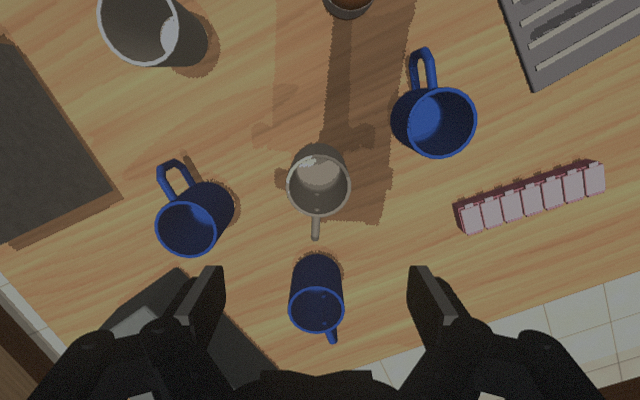

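The wrist view shows the cup rim centred near (319,184), with its handle pointing down to (315,238). I'll fit the rim and the handle.

Run:
```python
from h import *
np.set_printoptions(precision=1,suppress=True)
v=V('wrist1'); w=v.cloud(); hsv=cv2.cvtColor(v.im,cv2.COLOR_RGB2HSV)
sub=np.zeros((400,640),bool); sub[130:250,270:370]=1
m=sub&(w[...,2]>75)&(w[...,2]<100)&(hsv[...,1]<90)
p=w[m]; print('rim pts',len(p),p.mean(0))
q=p[np.hypot(p[:,0]-629,p[:,1]+280)<45][:,:2]
A=np.c_[2*q,np.ones(len(q))]; x=np.linalg.lstsq(A,(q**2).sum(1),rcond=None)[0]; print('circ',x[:2],np.sqrt(x[2]+x[0]**2+x[1]**2))
mh=sub&(w[...,2]>15)&(w[...,2]<80)&(hsv[...,1]<90)
ph=w[mh]; r=np.hypot(ph[:,0]-x[0],ph[:,1]-x[1]); h=ph[(r>42)&(r<75)&(ph[:,2]>55)]
print('handle',len(h),h.mean(0), r.max(), np.arctan2(h[:,1].mean()-x[1],h[:,0].mean()-x[0]))
cv2.imwrite('pics/c_w1.png',cv2.resize(v.im[130:250,260:380,::-1],None,fx=5,fy=5,interpolation=cv2.INTER_CUBIC))
```

```text
rim pts 1066 [ 634.3 -276.4   82.2]
circ [ 631.2 -275.1] 30.873992684991155
handle 150 [ 678.1 -299.7   73.5] 68.83447105568466 -0.4818344918458708
```

View pics/c_w1.png

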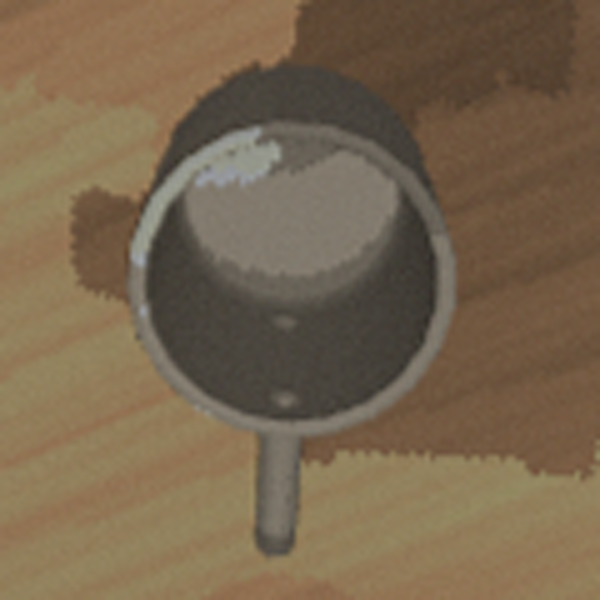

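Run:
```python
from h import *
np.set_printoptions(precision=1,suppress=True)
v=V('wrist1'); k=lambda a,b,z:v.plane(260+a/5-.4,130+b/5-.4,z)
L,R,T,B=k(130,275,85),k(456,275,85),k(290,122,85),k(290,435,85)
print(L,R,T,B,(L+R)/2,(T+B)/2,np.linalg.norm(L-R),np.linalg.norm(T-B))
c=((L+R)/2+(T+B)/2)/2
a,b=k(280,440,71),k(275,550,67); print(a,b,np.arctan2(*(b-c)[[1,0]]),np.arctan2(*(b-a)[[1,0]]),np.linalg.norm((b-c)[:2]))
```

```text
[ 616.2 -303.1   85. ] [ 642.7 -244.4   85. ] [ 601.5 -261.8   85. ] [ 660.2 -288.3   85. ] [ 629.5 -273.8   85. ] [ 630.9 -275.    85. ] 64.39898999790742 64.33616178903928
[ 665.4 -292.9   71. ] [ 690.3 -305.4   67. ] -0.4760307616534001 -0.4655731364816474 67.6615863197163
```

Wrist camera: cup at about (630,-275), handle yaw -0.47. The top view gave y = -278, so I'll use (630,-276.5). I'll settle there and read the pose.

Request:
{"fn": "step_arm", "kwargs": {
  "deltas": [
    [[1,0,0,0,0,0,-0.045],[1,0,0,-30,0,0,0],[1,0,0,-30,0,0,0],[1,0,0,-30,0,0,0],[1,0,0,0,0,0,0],[1,0,0,0,0,0,0]]
  ]
}}

```text
clock: 2.87
eef_pos: [626.5, -267.3, 168.2]
tool_rot: [3.141, -0.004, 2.678]
force: [-0.4, 0.1, 0.8]
width: 85.4
```

The arm was still settling when I took that picture, which biases the wrist estimate. I'll measure again from this still pose.

Run:
```python
from h import *
np.set_printoptions(precision=1,suppress=True)
print(ctrl.read_state()['eef_pos']); ci=ctrl.camera_info('wrist')['tvec']
grab('wrist','wrist2'); print(ctrl.read_state()['eef_pos'],ci-np.load('pics/wrist2.npz')['t'])
v=V('wrist2');print(v.proj([630,-278,85]))
```

```text
[ 626.5 -267.3  168.2]
[ 627.9 -268.3  170.2] [-0.1  2.   1.7]
[305.5 220.6]
```

View pics/wrist2.png

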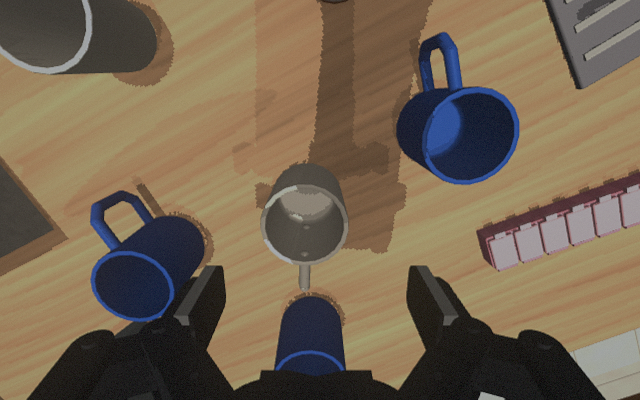

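Run:
```python
from h import *
np.set_printoptions(precision=1,suppress=True)
v=V('wrist2')
cv2.imwrite('pics/c_w2.png',cv2.resize(v.im[155:305,235:385,::-1],None,fx=4,fy=4,interpolation=cv2.INTER_CUBIC))
```

```text
(no output)
```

View pics/c_w2.png

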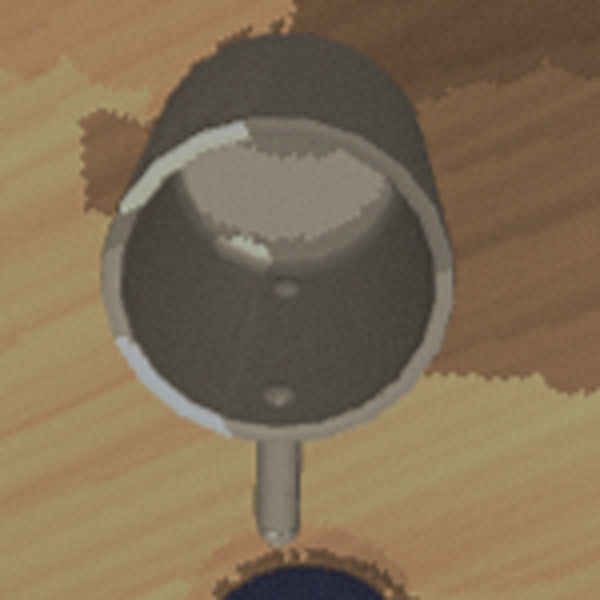

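Run:
```python
from h import *
np.set_printoptions(precision=1,suppress=True)
v=V('wrist2'); k=lambda a,b,z:v.plane(235+a/4-.4,155+b/4-.4,z)
L,R,T,B=k(103,275,85),k(453,275,85),k(285,118,85),k(285,439,85)
c=((L+R)/2+(T+B)/2)/2
print((L+R)/2,(T+B)/2,np.linalg.norm(L-R),np.linalg.norm(T-B))
a,b=k(279,445,71),k(277,546,67); print(a,b,np.arctan2(*(b-c)[[1,0]]),np.arctan2(*(b-a)[[1,0]]),np.linalg.norm((b-c)[:2]))
t=V('top0'); print(t.plane(340+394/4,110+105/4,85))
```

```text
[ 631.5 -279.9   85. ] [ 633.9 -279.8   85. ] 64.51729006483558 64.33929158379999
[ 670.3 -300.2   71. ] [ 694.2 -313.1   67. ] -0.4957648599643931 -0.4953049506325714 69.86160461895342
[ 760.5 -341.    85. ]
```

The still picture puts the cup at (632,-280) with handle yaw -0.48, which agrees with the top view. I'll descend and grip.

Request:
{"fn": "step_arm", "kwargs": {
  "deltas": [
    [[1,4,-10.5,-15,0,0,-0.015],[1,0,0,-20,0,0,0],[1,0,0,-20,0,0,0],[1,0,0,-20,0,0,0],[1,0,0,-20,0,0,0],[1,0,0,-15,0,0,0],[1,0,0,-10,0,0,0],[1,0,0,0,0,0,0],[1,0,0,0,0,0,0]]
  ]
}}

```text
clock: 3.67
eef_pos: [632.0, -279.7, 50.2]
tool_rot: [3.142, 0.001, 2.662]
force: [-0.2, -0.0, -0.4]
width: 85.3
```

Request:
{"fn": "step_arm", "kwargs": {
  "deltas": [
    [[0,0,0,0,0,0,0],[0,0,0,0,0,0,0],[0,0,0,0,0,0,0],[0,0,0,0,0,0,0],[0,0,0,0,0,0,0],[0,0,0,0,0,0,0]]
  ]
}}

```text
clock: 4.17
eef_pos: [632.9, -280.1, 51.5]
tool_rot: [3.141, 0.004, 2.662]
force: [0.3, 1.2, 5.7]
width: 65.9
```

The grip is at 65.9 mm, which matches the 66 mm body. I'll lift, turn the handle to the hook's x axis, and approach short of the tip.

Request:
{"fn": "step_arm", "kwargs": {
  "deltas": [
    [[0,0,0,10,0,0,0],[0,0,0,25,0,0,0],[0,0,0,30,0,0,0],[0,0,0,30,0,0,0],[0,0,0,30,0,0,0],[0,0,0,30,0,0,0],[0,0,0,11,0,0,0.05],[0,-9.5,20,0,0,0,0.08],[0,-9.5,20,0,0,0,0.08],[0,-9.5,20,0,0,0,0.08]]
  ]
}}

```text
clock: 5.0
eef_pos: [602.0, -218.8, 216.1]
tool_rot: [-3.142, 0.0, 2.955]
force: [-0.6, 1.5, -2.5]
width: 65.7
```

Request:
{"fn": "step_arm", "kwargs": {
  "deltas": [
    [[0,-10,20,0,0,0,0.08],[0,-10,20,0,0,0,0.08],[0,-10,20,0,0,0,0.08],[0,-10,20,0,0,0,0.06],[0,-10,20,0,0,0,0],[0,-10,20,0,0,0,0],[0,-8,17,0,0,0,0],[0,0,0,0,0,0,0],[0,0,0,0,0,0,0],[0,0,0,0,0,0,0]]
  ]
}}

```text
clock: 5.83
eef_pos: [535.2, -83.2, 215.8]
tool_rot: [-3.141, 0.001, -3.032]
force: [-0.3, 0.1, -2.6]
width: 65.7
```

Run:
```python
from h import *
s=ctrl.read_state(); print(s['eef_pos'],s['tool_rot'],s['qpos'],s['force'])
for n in ['side','top','wrist']: grab(n,n+'3')
for n,b in [('top',(190,160,420,280)),('side',(250,100,450,280))]:
    im=V(n+'3').im; cv2.imwrite(f'pics/c_{n}3.png',cv2.resize(im[b[1]:b[3],b[0]:b[2],::-1],None,fx=3.3,fy=3.3,interpolation=cv2.INTER_CUBIC))
```

```text
[535.1623749  -83.19762526 215.83911501] [-3.14059077e+00  7.63942007e-04 -3.03186522e+00] [ 0.07278186  0.502049    0.04285403  1.84992918 -0.02790568  0.78923212
  1.81051592] [-0.27087006  0.06864419 -2.58018018]
```

View pics/c_top3.png

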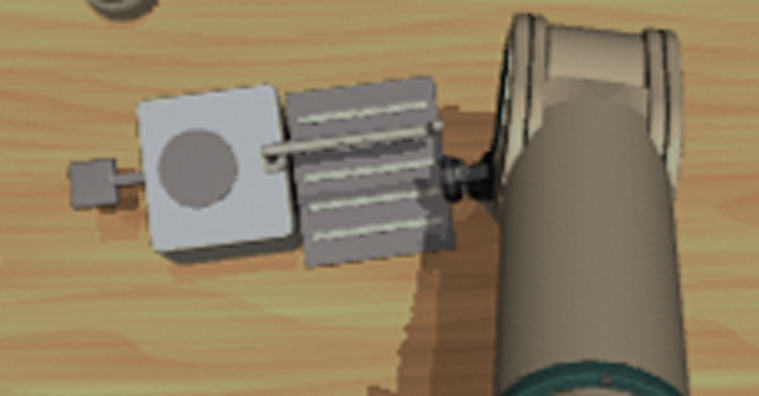

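View pics/c_side3.png

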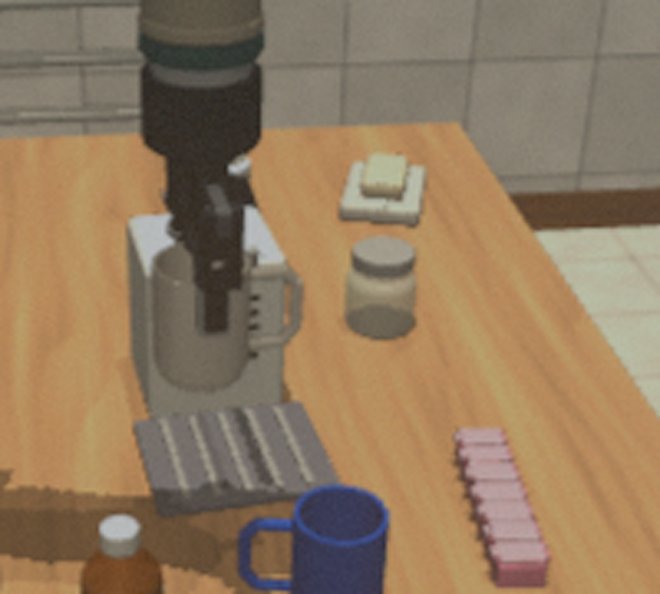

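View pics/wrist3.png

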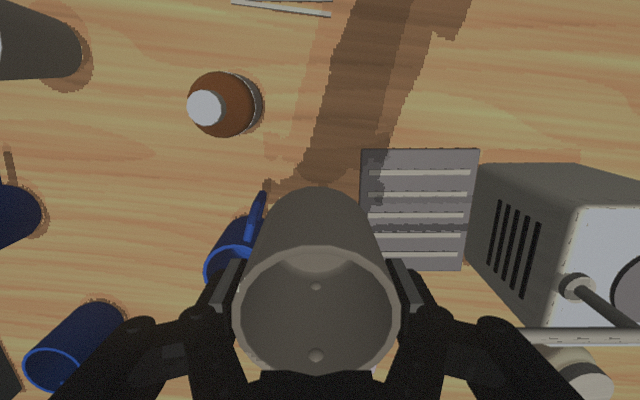

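Run:
```python
from h import *
np.set_printoptions(precision=1,suppress=True)
s=V('side3'); im=s.im[150:235,280:360,::-1].copy()
p=s.proj([582.1,-77.3,210.5]); print('loop exp',p,'top',s.proj([582.1,-77.3,232.5]),'bot',s.proj([582.1,-77.3,188]),'out',s.proj([582.1+14,-77.3+1.5,210.5]),'in',s.proj([582.1-14,-77.3-1.5,210.5]))
print('tip exp',s.proj([575,-17.5,220]))
b=cv2.resize(im,None,fx=7,fy=7,interpolation=cv2.INTER_CUBIC); cv2.imwrite('pics/cs3.png',b)
s0=V('side0'); cv2.imwrite('pics/cs0.png',cv2.resize(s0.im[150:235,280:360,::-1],None,fx=7,fy=7,interpolation=cv2.INTER_CUBIC))
```

```text
loop exp [330.8 192.2] top [331.  183.6] bot [330.6 200.8] out [336.8 191.6] in [324.7 192.8]
tip exp [324.5 176.3]
```

View pics/cs3.png

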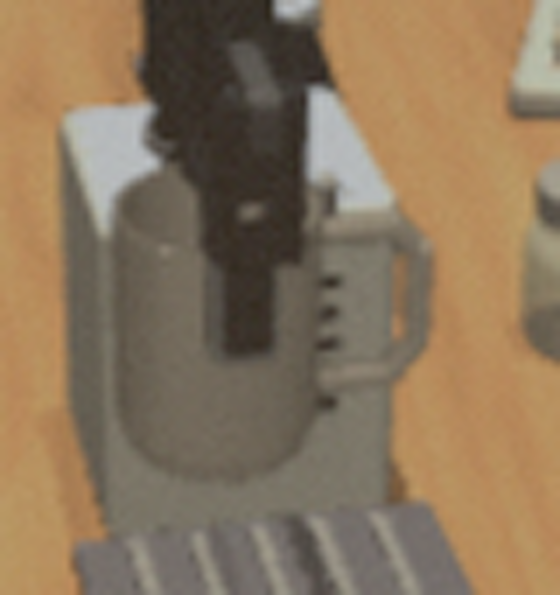

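View pics/cs0.png

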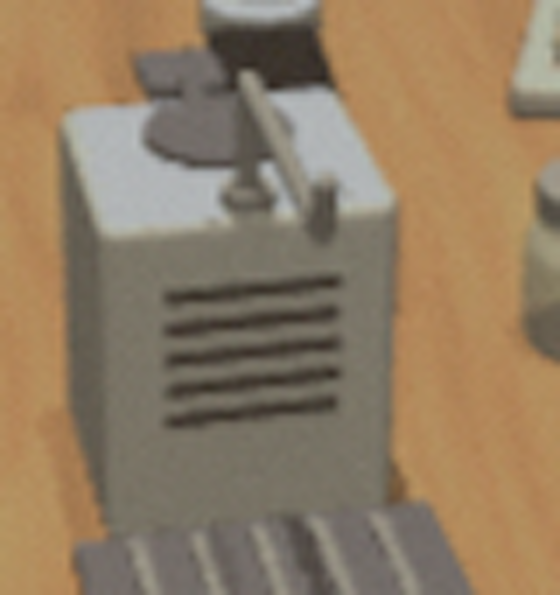

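Seen from the side camera, the loop is at (331,193) against an expected (330.8,192.2). The tip sits about 1.5 px to the right of where I expected, so I'll shift x by about 1.5 mm and move to just short of the tip.

Request:
{"fn": "step_arm", "kwargs": {
  "deltas": [
    [[0,0.5,9,0,0,0,0],[0,-1,9,0,0,0,0],[0,-1,9,0,0,0,0],[0,-1,9,0,0,0,0],[0,-1,9,0,0,0,0],[0,0,0,0,0,0,0],[0,0,0,0,0,0,0]]
  ]
}}

```text
clock: 6.57
eef_pos: [531.4, -36.4, 215.3]
tool_rot: [3.142, -0.0, -3.029]
force: [-0.2, -0.4, -1.3]
width: 65.7
```

Run:
```python
from h import *
s=ctrl.read_state(); print(s['eef_pos'],s['tool_rot'],s['force'])
for n in ['side','wrist']: grab(n,n+'4')
s=V('side4'); cv2.imwrite('pics/cs4.png',cv2.resize(s.im[140:225,280:360,::-1],None,fx=7,fy=7,interpolation=cv2.INTER_CUBIC))
```

```text
[531.3810443  -36.42962823 215.3458212 ] [ 3.14153021e+00 -2.60406786e-05 -3.02944358e+00] [-0.220503   -0.38530851 -1.27532264]
```

View pics/cs4.png

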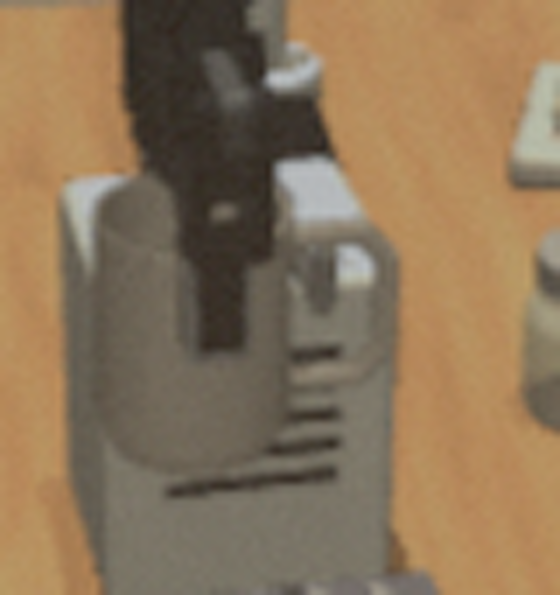

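View pics/wrist4.png

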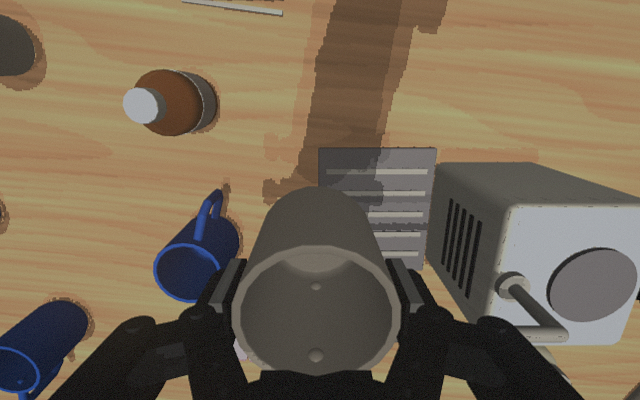

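The side view at (331,305) in the crop shows the tip inside the loop opening, at most about 3 mm left of centre and well placed vertically. I'll move on along the bar.

Request:
{"fn": "step_arm", "kwargs": {
  "deltas": [
    [[0,-2,7,0,0,0,0],[0,-1,8,0,0,0,0],[0,-1,8,0,0,0,0],[0,-1,8,0,0,0,0],[0,0,0,0,0,0,0]]
  ]
}}

```text
clock: 7.08
eef_pos: [526.1, -3.5, 215.3]
tool_rot: [3.14, -0.0, -3.028]
force: [1.2, 0.5, -2.8]
width: 65.5
```

Request:
{"fn": "step_arm", "kwargs": {
  "deltas": [
    [[0,-1,8,0,0,0,0],[0,-1,8,0,0,0,0],[0,-1,8,0,0,0,0],[0,0,0,0,0,0,0],[0,0,0,0,0,0,0]]
  ]
}}

```text
clock: 7.5
eef_pos: [523.4, 18.3, 215.3]
tool_rot: [3.142, -0.0, -3.03]
force: [0.2, -0.3, -1.9]
width: 65.8
```

Run:
```python
from h import *
s=ctrl.read_state(); print(s['eef_pos'],s['tool_rot'],s['force'])
for n in ['side']: grab(n,n+'5')
s=V('side5'); cv2.imwrite('pics/cs5.png',cv2.resize(s.im[130:215,280:360,::-1],None,fx=7,fy=7,interpolation=cv2.INTER_CUBIC))
```

```text
[523.35779389  18.33884033 215.30955126] [ 3.14151898e+00 -2.97579383e-05 -3.02993516e+00] [ 0.23792309 -0.26307479 -1.93797451]
```

View pics/cs5.png

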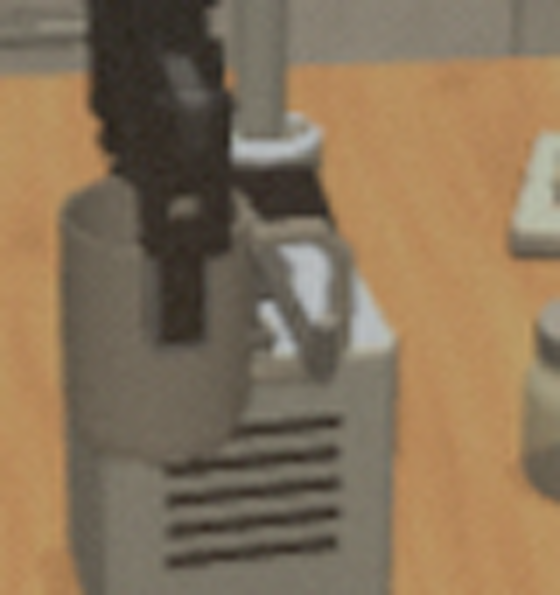

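The hook now passes through the handle, with the tip on the camera side at (325,350). There was no contact force on the way. I'll lower until the handle touches the bar.

Request:
{"fn": "step_arm", "kwargs": {
  "deltas": [
    [[0,0,0,-8,0,0,0],[0,0,0,-8,0,0,0],[0,0,0,-6,0,0,0],[0,0,0,0,0,0,0],[0,0,0,0,0,0,0]]
  ]
}}

```text
clock: 7.97
eef_pos: [522.9, 17.3, 192.5]
tool_rot: [-3.142, -0.002, -3.032]
force: [-1.0, -1.1, -2.0]
width: 65.9
```

Request:
{"fn": "step_arm", "kwargs": {
  "deltas": [
    [[0,0,0,-1.5,0,0,0],[0,0,0,0,0,0,0],[0,0,0,0,0,0,0]]
  ]
}}

```text
clock: 8.22
eef_pos: [523.6, 17.6, 192.0]
tool_rot: [3.142, 0.0, -3.031]
force: [-0.2, -0.2, -2.6]
width: 65.6
```

Request:
{"fn": "step_arm", "kwargs": {
  "deltas": [
    [[0,0,0,-1.5,0,0,0],[0,0,0,0,0,0,0],[0,0,0,0,0,0,0]]
  ]
}}

```text
clock: 8.47
eef_pos: [523.4, 17.6, 190.3]
tool_rot: [3.142, -0.0, -3.031]
force: [-0.2, -0.3, -1.8]
width: 65.3
```

Request:
{"fn": "step_arm", "kwargs": {
  "deltas": [
    [[0,0,0,-1.5,0,0,0],[0,0,0,0,0,0,0],[0,0,0,0,0,0,0]]
  ]
}}

```text
clock: 8.72
eef_pos: [523.3, 17.6, 188.7]
tool_rot: [3.142, -0.0, -3.031]
force: [-0.4, 0.5, -2.2]
width: 65.5
```

Request:
{"fn": "step_arm", "kwargs": {
  "deltas": [
    [[0,0,0,-1.5,0,0,0],[0,0,0,0,0,0,0],[0,0,0,0,0,0,0]]
  ]
}}

```text
clock: 8.97
eef_pos: [523.6, 17.6, 187.7]
tool_rot: [3.142, 0.001, -3.031]
force: [-2.6, -0.8, 2.1]
width: 66.1
```

Request:
{"fn": "step_arm", "kwargs": {
  "deltas": [
    [[0,0,0,-1,0,0,0],[0,0,0,0,0,0,0],[0,0,0,0,0,0,0]]
  ]
}}

```text
clock: 9.22
eef_pos: [523.6, 17.6, 187.1]
tool_rot: [3.142, 0.001, -3.031]
force: [-3.2, -0.4, 7.6]
width: 66.0
```

Request:
{"fn": "step_arm", "kwargs": {
  "deltas": [
    [[0,0,0,-1,0,0,0],[0,0,0,0,0,0,0],[0,0,0,0,0,0,0]]
  ]
}}

```text
clock: 9.47
eef_pos: [523.6, 17.6, 186.6]
tool_rot: [3.142, 0.001, -3.031]
force: [-5.7, -0.6, 10.8]
width: 66.3
```

The handle touched the bar at TCP z of about 187.7, against a predicted 187.5. I'll unload it, tilt the cup slightly about the bar to soften the swing, then release.

Request:
{"fn": "step_arm", "kwargs": {
  "deltas": [
    [[0,0,0,2,0,0,0],[0,1.2,0.2,-4.5,0.011,-0.099,0],[0,2.2,0.2,-4.7,0.011,-0.099,0],[0,0,0,0,0,0,0],[0,0,0,0,0,0,0]]
  ]
}}

```text
clock: 9.88
eef_pos: [525.3, 17.7, 178.1]
tool_rot: [3.141, 0.195, -3.032]
force: [-3.0, 0.1, 1.5]
width: 65.5
```

Run:
```python
from h import *
s=ctrl.read_state(); print(s['eef_pos'],s['tool_rot'],s['force'],s['qpos'])
grab('side','side6')
s=V('side6'); cv2.imwrite('pics/cs6.png',cv2.resize(s.im[130:215,280:360,::-1],None,fx=7,fy=7,interpolation=cv2.INTER_CUBIC))
```

```text
[525.32514221  17.68393593 178.10315924] [ 3.14132878  0.19495947 -3.03183557] [-2.9885194   0.10831325  1.50815233] [-0.09783188  0.46847364  0.01988112  2.103071   -0.0404076   0.3755199
  1.63575579]
```

View pics/cs6.png

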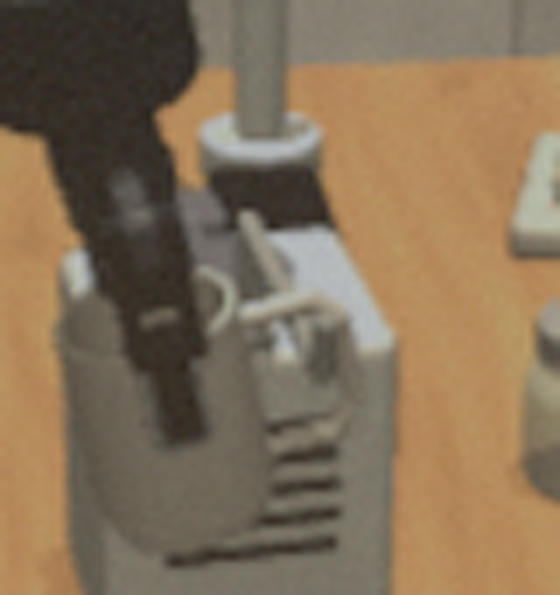

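The handle rests over the bar, and the tip at (325,345) stands clear in front of it. I'll release gradually.

Request:
{"fn": "step_arm", "kwargs": {
  "deltas": [
    [[0.78,0,0,0,0,0,0],[0.78,0,0,0,0,0,0],[0.79,0,0,0,0,0,0],[0.8,0,0,0,0,0,0],[0.82,0,0,0,0,0,0],[0.84,0,0,0,0,0,0]]
  ]
}}

```text
clock: 10.43
eef_pos: [527.3, 18.1, 178.2]
tool_rot: [3.141, 0.2, -3.031]
force: [-0.8, -0.1, 0.2]
width: 72.0
```

Request:
{"fn": "step_arm", "kwargs": {
  "deltas": [
    [[0.9,0,0,0,0,0,0],[1,0,0,0,0,0,0],[1,0,0,0,0,0,0],[1,0,0,0,0,0,0]]
  ]
}}

```text
clock: 10.77
eef_pos: [526.8, 18.0, 178.1]
tool_rot: [3.141, 0.199, -3.031]
force: [0.2, -1.4, 1.2]
width: 85.2
```

Run:
```python
from h import *
s=ctrl.read_state(); print(s['eef_pos'],s['tool_rot'],s['force'],s['width'])
grab('side','side7')
s=V('side7'); cv2.imwrite('pics/cs7.png',cv2.resize(s.im[130:235,270:370,::-1],None,fx=5.7,fy=5.7,interpolation=cv2.INTER_CUBIC))
```

```text
[526.82472131  17.9757014  178.14360329] [ 3.14146953  0.19924022 -3.0314911 ] [ 0.15109673 -1.36693623  1.17740093] 85.22875350479194
```

View pics/cs7.png

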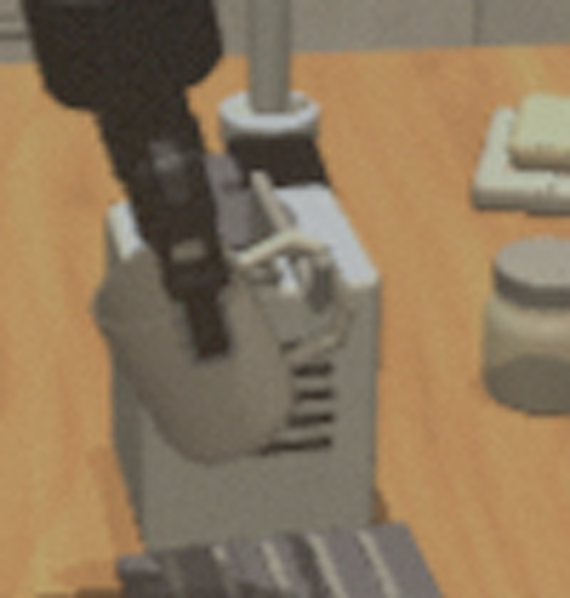

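Request:
{"fn": "step_arm", "kwargs": {
  "deltas": [
    [[1,0,0,0,0,0,0],[1,0,0,0,0,0,0],[1,0,0,0,0,0,0],[1,0,0,0,0,0,0]]
  ]
}}

```text
clock: 11.15
eef_pos: [526.8, 18.0, 178.1]
tool_rot: [3.141, 0.199, -3.031]
force: [0.1, -0.1, 0.1]
width: 85.3
```

Run:
```python
from h import *
grab('side','side8'); grab('wrist','wrist8')
s=V('side8'); cv2.imwrite('pics/cs8.png',cv2.resize(s.im[130:235,270:370,::-1],None,fx=5.7,fy=5.7,interpolation=cv2.INTER_CUBIC))
```

```text
(no output)
```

View pics/cs8.png

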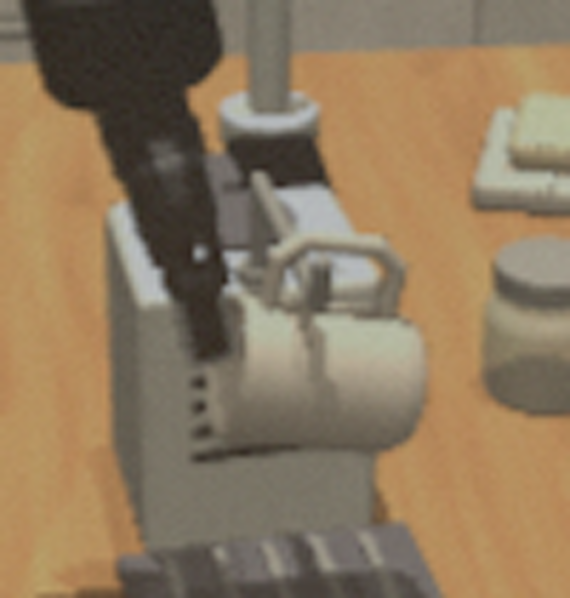

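View pics/wrist8.png

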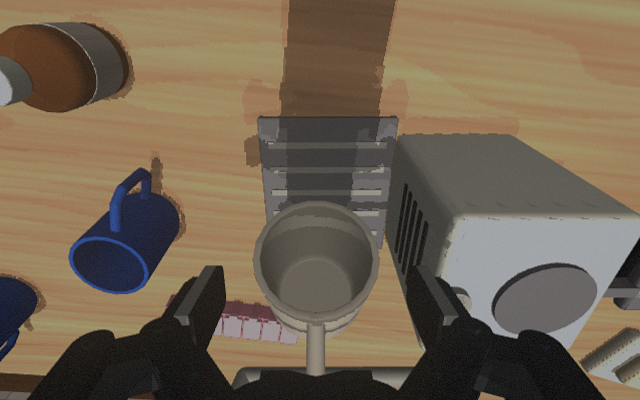

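The cup is swinging freely on the hook, with its handle over the bar at crop (330,250) and the tip in front. I'll withdraw upward along the fingers.

Request:
{"fn": "step_arm", "kwargs": {
  "deltas": [
    [[1,-3,-0.5,14,0,0,0],[1,-4,-0.5,20,0,0,0],[1,-4,-0.5,20,0,0,0],[1,-4,-0.5,20,0,0,0],[1,-4,-0.5,20,0,0,0],[1,-4,-0.5,20,0,0,0],[1,-4,-0.5,20,0,0,0],[1,-4,-0.5,20,0,0,0],[1,0,0,0,-0.011,0.099,0],[1,0,0,0,-0.011,0.099,0]]
  ]
}}

```text
clock: 12.08
eef_pos: [495.1, 13.7, 334.7]
tool_rot: [-3.142, 0.0, -3.032]
force: [1.0, 0.2, 0.2]
width: 85.4
```

Request:
{"fn": "step_arm", "kwargs": {
  "deltas": [
    [[0,5,22,0,0,0,-0.12],[0,5,22,0,0,0,-0.12],[0,5,22,0,0,0,-0.12],[0,5,22,0,0,0,-0.12],[0,5,22,0,0,0,-0.12],[0,5,22,0,0,0,-0.12],[0,5,22,0,0,0,-0.12],[0,5,22,0,0,0,-0.12],[0,5,22,0,0,0,-0.12],[0,0,22,0,0,0,-0.12]]
  ]
}}

```text
clock: 12.92
eef_pos: [541.5, 235.0, 331.9]
tool_rot: [3.141, 0.0, 2.045]
force: [-0.0, -0.4, 0.7]
width: -0.3
```

Request:
{"fn": "step_arm", "kwargs": {
  "deltas": [
    [[0,0,8,0,0,0,-0.12],[0,0,0,0,0,0,-0.12],[0,0,0,0,0,0,-0.12],[0,0,0,0,0,0,0],[0,0,0,0,0,0,0]]
  ]
}}

```text
clock: 13.33
eef_pos: [540.6, 242.1, 331.9]
tool_rot: [-3.141, 0.0, 1.695]
force: [0.4, -0.0, 0.1]
width: 0.5
```

Run:
```python
from h import *
s=ctrl.read_state(); print(s['eef_pos'],s['tool_rot'],s['force'],s['width'],s['qpos'])
for n in ['side','wrist','top']: grab(n,n+'9')
s=V('side9'); cv2.imwrite('pics/cs9.png',cv2.resize(s.im[130:235,270:370,::-1],None,fx=5.7,fy=5.7,interpolation=cv2.INTER_CUBIC))
s=V('top9'); cv2.imwrite('pics/ct9.png',cv2.resize(s.im[160:280,190:350,::-1],None,fx=4.5,fy=4.5,interpolation=cv2.INTER_CUBIC))
```

```text
[540.62181948 242.06568979 331.90703207] [-3.14128148e+00  3.65045182e-04  1.69523524e+00] [ 0.41377486 -0.04087263  0.06869184] 0.5295149211363961 [-0.69305883  0.47549949  0.35299611  1.56459515 -0.17531419  1.1332711
 -0.1771049 ]
```

View pics/cs9.png

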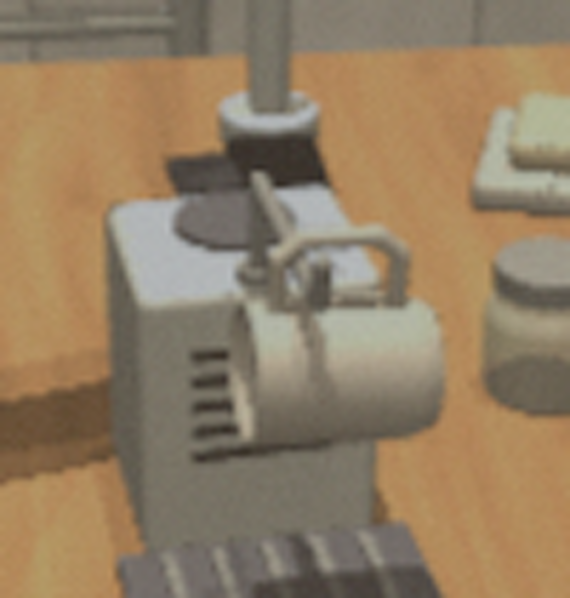

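View pics/ct9.png

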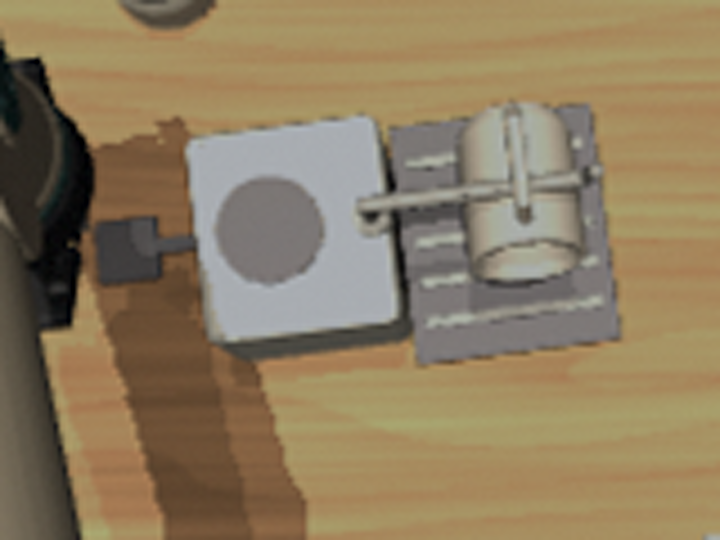

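View pics/wrist9.png

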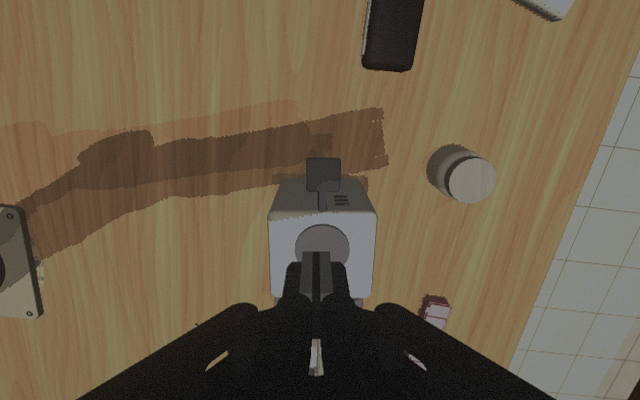

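The cup hangs settled at the middle of the bar. The wrist view shows the lever tab at (323,174), so I'll measure it from here.

Run:
```python
from h import *
np.set_printoptions(precision=1,suppress=True)
v=V('wrist9'); P=[v.plane(u,w,145) for u,w in [(306.5,158),(340,158),(341,191.5),(306.5,191.5)]]
print(np.array(P),np.mean(P,0)); w=v.cloud(); print(np.nanmedian(w[165:185,312:335].reshape(-1,3),0))
```

```text
[[529.3 260.7 145. ]
 [562.8 264.9 145. ]
 [569.1 230.1 145. ]
 [533.3 225.6 145. ]] [548.6 245.3 145. ]
[548.1 245.4 143.5]
```

The wrist camera gives the lever at (548.6,245.3), within 3 mm of the top-view value. I'll descend on to it.

Request:
{"fn": "step_arm", "kwargs": {
  "deltas": [
    [[0,6.5,4,-20,0,0,0],[0,0,0,-25,0,0,0],[0,0,0,-25,0,0,0],[0,0,0,-25,0,0,0],[0,0,0,-25,0,0,0],[0,0,0,-25,0,0,0],[0,0,0,-18,0,0,0],[0,0,0,0,0,0,0],[0,0,0,0,0,0,0]]
  ]
}}

```text
clock: 14.23
eef_pos: [547.0, 245.6, 168.7]
tool_rot: [-3.14, 0.0, 1.692]
force: [-0.1, 0.1, 0.2]
width: -0.0
```

Request:
{"fn": "step_arm", "kwargs": {
  "deltas": [
    [[0,0,0,-5,0,0,0],[0,0,0,-5,0,0,0],[0,0,0,-5,0,0,0],[0,0,0,-3,0,0,0],[0,0,0,0,0,0,0],[0,0,0,0,0,0,0]]
  ]
}}

```text
clock: 14.73
eef_pos: [547.7, 246.4, 151.9]
tool_rot: [3.14, -0.001, 1.692]
force: [-1.4, 0.1, 4.5]
width: 0.1
```

Run:
```python
from h import *
s=ctrl.read_state(); print(s['eef_pos'],s['tool_rot'],s['force'])
grab('side','side10');grab('wrist','wrist10')
s=V('side10'); cv2.imwrite('pics/cs10.png',cv2.resize(s.im[100:235,260:370,::-1],None,fx=4.4,fy=4.4,interpolation=cv2.INTER_CUBIC))
```

```text
[547.73239885 246.40024586 151.88446034] [ 3.14042858e+00 -7.81005910e-04  1.69203208e+00] [-1.42636661  0.07435415  4.50533568]
```

View pics/cs10.png

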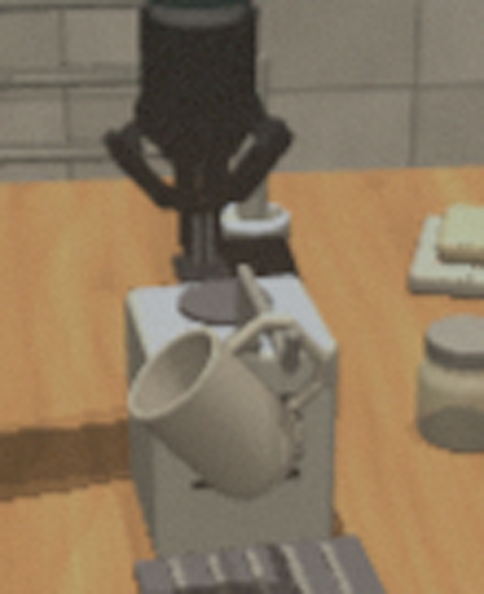

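View pics/wrist10.png

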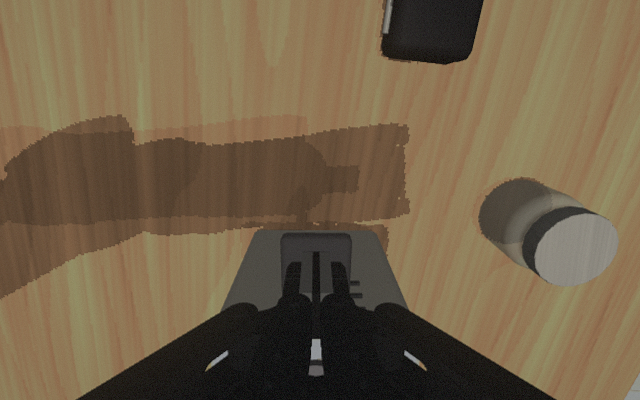

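The fingertip contacted the lever at TCP z of about 152 with 4.5 N, matching the released spring force and height. The cup is still swinging on the hook. I'll push down now.

Request:
{"fn": "step_arm", "kwargs": {
  "deltas": [
    [[0,0,0,-4,0,0,0],[0,0,0,-4,0,0,0],[0,0,0,-4,0,0,0],[0,0,0,-4,0,0,0],[0,0,0,-4,0,0,0],[0,0,0,-4,0,0,0],[0,0,0,-4,0,0,0],[0,0,0,-4,0,0,0],[0,0,0,0,0,0,0],[0,0,0,0,0,0,0]]
  ]
}}

```text
clock: 15.67
eef_pos: [547.8, 246.5, 119.6]
tool_rot: [3.141, -0.001, 1.692]
force: [-0.4, 0.2, 8.0]
width: -0.3
```

Request:
{"fn": "step_arm", "kwargs": {
  "deltas": [
    [[0,0,0,-2,0,0,0],[0,0,0,-2,0,0,0],[0,0,0,0,0,0,0],[0,0,0,0,0,0,0]]
  ]
}}

```text
clock: 16.0
eef_pos: [547.7, 246.4, 115.3]
tool_rot: [3.141, -0.001, 1.692]
force: [0.4, 2.0, 5.1]
width: -0.0
```

Request:
{"fn": "step_arm", "kwargs": {
  "deltas": [
    [[0,0,0,-2,0,0,0],[0,0,0,0,0,0,0],[0,0,0,0,0,0,0]]
  ]
}}

```text
clock: 16.25
eef_pos: [547.7, 246.4, 113.4]
tool_rot: [3.141, -0.001, 1.692]
force: [0.2, 1.3, 4.6]
width: -0.1
```

Request:
{"fn": "step_arm", "kwargs": {
  "deltas": [
    [[0,0,0,-2,0,0,0],[0,0,0,0,0,0,0],[0,0,0,0,0,0,0]]
  ]
}}

```text
clock: 16.5
eef_pos: [547.7, 246.4, 111.6]
tool_rot: [3.141, -0.001, 1.692]
force: [0.2, 0.3, 6.7]
width: 0.2
```

Request:
{"fn": "step_arm", "kwargs": {
  "deltas": [
    [[0,0,0,-1,0,0,0],[0,0,0,0,0,0,0],[0,0,0,0,0,0,0]]
  ]
}}

```text
clock: 16.75
eef_pos: [547.7, 246.4, 110.8]
tool_rot: [3.14, -0.001, 1.692]
force: [-0.7, 1.7, 8.2]
width: -0.0
```

Request:
{"fn": "step_arm", "kwargs": {
  "deltas": [
    [[0,0,0,-1,0,0,0],[0,0,0,0,0,0,0],[0,0,0,0,0,0,0]]
  ]
}}

```text
clock: 17.0
eef_pos: [547.7, 246.4, 109.9]
tool_rot: [3.14, -0.001, 1.692]
force: [-0.9, 1.5, 9.0]
width: -0.3
```

Request:
{"fn": "step_arm", "kwargs": {
  "deltas": [
    [[0,0,0,-1,0,0,0],[0,0,0,0,0,0,0],[0,0,0,0,0,0,0]]
  ]
}}

```text
clock: 17.25
eef_pos: [547.8, 246.5, 109.0]
tool_rot: [3.14, -0.001, 1.692]
force: [-0.1, 1.6, 10.2]
width: 0.2
```

Request:
{"fn": "step_arm", "kwargs": {
  "deltas": [
    [[0,0,0,-1,0,0,0],[0,0,0,0,0,0,0],[0,0,0,0,0,0,0]]
  ]
}}

```text
clock: 17.5
eef_pos: [547.7, 246.5, 108.1]
tool_rot: [3.14, -0.001, 1.692]
force: [-0.7, 1.1, 10.6]
width: -0.1
```

Request:
{"fn": "step_arm", "kwargs": {
  "deltas": [
    [[0,0,0,-0.5,0,0,0],[0,0,0,0,0,0,0],[0,0,0,0,0,0,0]]
  ]
}}

```text
clock: 17.75
eef_pos: [547.9, 246.6, 108.1]
tool_rot: [3.14, -0.001, 1.692]
force: [-0.2, -0.5, 7.7]
width: -0.3
```

Request:
{"fn": "step_arm", "kwargs": {
  "deltas": [
    [[0,0,0,-0.5,0,0,0],[0,0,0,0,0,0,0],[0,0,0,0,0,0,0]]
  ]
}}

```text
clock: 18.0
eef_pos: [548.4, 247.3, 108.1]
tool_rot: [3.139, -0.002, 1.692]
force: [-4.1, 3.8, 19.7]
width: 0.2
```

Request:
{"fn": "step_arm", "kwargs": {
  "deltas": [
    [[0,0,0,-0.5,0,0,0],[0,0,0,0,0,0,0],[0,0,0,0,0,0,0]]
  ]
}}

```text
clock: 18.25
eef_pos: [548.9, 248.2, 108.0]
tool_rot: [3.137, -0.003, 1.692]
force: [-1.0, 2.8, 18.5]
width: 0.4
```

Run:
```python
from h import *
s=ctrl.read_state(); print(s['eef_pos'],s['force'])
for n in ['side','wrist','top']: grab(n,n+'11')
s=V('side11'); cv2.imwrite('pics/cs11.png',cv2.resize(s.im[100:235,260:370,::-1],None,fx=4.4,fy=4.4,interpolation=cv2.INTER_CUBIC))
```

```text
[548.93766821 248.20005827 108.04763177] [-0.9917259   2.79747674 18.52965347]
```

View pics/cs11.png

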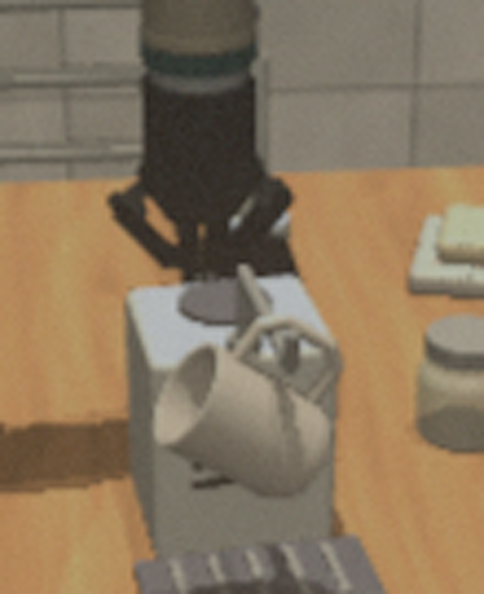

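View pics/wrist11.png

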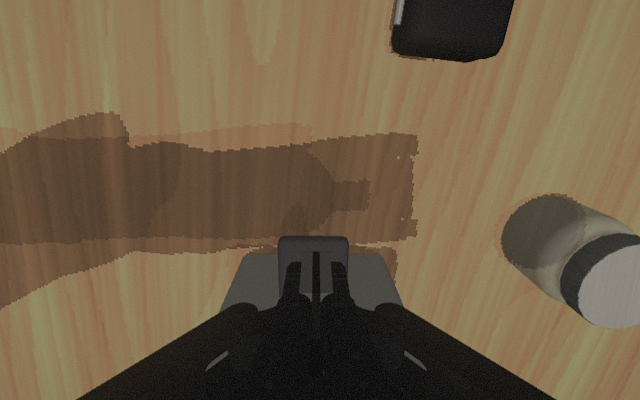

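I felt the hard stop at TCP z of 108.05, which is exactly 45 mm below the released contact at 153. I'll back off to about 44 mm, past the third notch but off the stop, and hold while the cup settles.

Request:
{"fn": "step_arm", "kwargs": {
  "deltas": [
    [[0,0,0,1.8,0,0,0],[0,0,0,0,0,0,0],[0,0,0,0,0,0,0],[0,0,0,0,0,0,0],[0,0,0,0,0,0,0],[0,0,0,0,0,0,0],[0,0,0,0,0,0,0],[0,0,0,0,0,0,0],[0,0,0,0,0,0,0],[0,0,0,0,0,0,0]]
  ]
}}

```text
clock: 19.23
eef_pos: [548.9, 248.2, 108.9]
tool_rot: [3.137, -0.003, 1.693]
force: [0.3, 3.4, 9.1]
width: 0.1
```

Request:
{"fn": "step_arm", "kwargs": {
  "deltas": [
    [[0,0,0,0,0,0,0],[0,0,0,0,0,0,0],[0,0,0,0,0,0,0],[0,0,0,0,0,0,0],[0,0,0,0,0,0,0],[0,0,0,0,0,0,0],[0,0,0,0,0,0,0],[0,0,0,0,0,0,0],[0,0,0,0,0,0,0],[0,0,0,0,0,0,0]]
  ]
}}

```text
clock: 20.07
eef_pos: [548.9, 248.2, 108.9]
tool_rot: [3.137, -0.003, 1.693]
force: [0.8, 3.6, 10.5]
width: -0.2
```

Request:
{"fn": "step_arm", "kwargs": {
  "deltas": [
    [[0,0,0,0,0,0,0],[0,0,0,0,0,0,0],[0,0,0,0,0,0,0],[0,0,0,0,0,0,0],[0,0,0,0,0,0,0],[0,0,0,0,0,0,0],[0,0,0,0,0,0,0],[0,0,0,0,0,0,0],[0,0,0,0,0,0,0],[0,0,0,0,0,0,0]]
  ]
}}

```text
clock: 20.9
eef_pos: [548.9, 248.2, 108.9]
tool_rot: [3.137, -0.003, 1.693]
force: [0.8, 4.0, 10.2]
width: 0.3
```

```bash
cat > two.py <<'E'
from h import *
import sys
t=sys.argv[1]
ims=[]
for i in range(4):
    grab('side',f'side{t}_{i}'); ims.append(V(f'side{t}_{i}').im[120:235,270:370,::-1])
cv2.imwrite(f'pics/m{t}.png',cv2.resize(np.vstack([np.hstack(ims[:2]),np.hstack(ims[2:])]),None,fx=2.6,fy=2.6,interpolation=cv2.INTER_CUBIC))
s=ctrl.read_state(); print(s['clock'],s['eef_pos'],s['force'])
E
python3 two.py 12
```

```text
21.1 [548.87891754 248.16371118 108.92721951] [ 0.58944467  3.3072786  10.78934727]
```

View pics/m12.png

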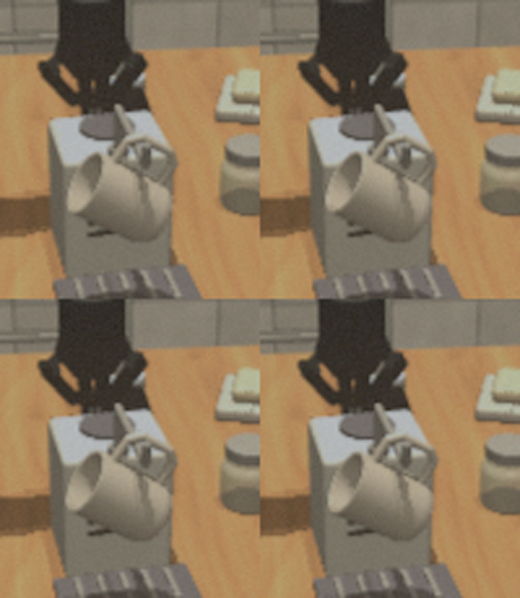

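The cup looks almost at rest in the four frames. I'll hold a little longer, then do the last checks.

Request:
{"fn": "step_arm", "kwargs": {
  "deltas": [
    [[0,0,0,0,0,0,0],[0,0,0,0,0,0,0],[0,0,0,0,0,0,0],[0,0,0,0,0,0,0],[0,0,0,0,0,0,0],[0,0,0,0,0,0,0],[0,0,0,0,0,0,0],[0,0,0,0,0,0,0],[0,0,0,0,0,0,0],[0,0,0,0,0,0,0]]
  ]
}}

```text
clock: 21.93
eef_pos: [548.9, 248.2, 108.9]
tool_rot: [3.137, -0.003, 1.693]
force: [0.1, 2.6, 10.4]
width: -0.3
```

Request:
{"fn": "step_arm", "kwargs": {
  "deltas": [
    [[0,0,0,0,0,0,0],[0,0,0,0,0,0,0],[0,0,0,0,0,0,0],[0,0,0,0,0,0,0],[0,0,0,0,0,0,0],[0,0,0,0,0,0,0],[0,0,0,0,0,0,0],[0,0,0,0,0,0,0],[0,0,0,0,0,0,0],[0,0,0,0,0,0,0]]
  ]
}}

```text
clock: 22.77
eef_pos: [548.9, 248.2, 109.0]
tool_rot: [3.137, -0.003, 1.693]
force: [0.2, 3.6, 10.2]
width: 0.3
```

Request:
{"fn": "step_arm", "kwargs": {
  "deltas": [
    [[0,0,0,0,0,0,0],[0,0,0,0,0,0,0],[0,0,0,0,0,0,0],[0,0,0,0,0,0,0],[0,0,0,0,0,0,0],[0,0,0,0,0,0,0],[0,0,0,0,0,0,0],[0,0,0,0,0,0,0],[0,0,0,0,0,0,0],[0,0,0,0,0,0,0]]
  ]
}}

```text
clock: 23.6
eef_pos: [548.9, 248.2, 108.9]
tool_rot: [3.137, -0.003, 1.693]
force: [1.0, 3.8, 9.7]
width: 0.1
```

```bash
python3 two.py 13
python3 - <<'E'
from h import *
grab('top','top13')
a=V('side13_0').im.astype(int);b=V('side12_0').im.astype(int)
d=np.abs(a-b).max(2)[180:235,270:350]; print('side diff >40:',(d>40).sum())
E
```

```text
23.8 [548.89603193 248.1498844  108.93213334] [0.14795171 3.66138821 9.88446013]
side diff >40: 38
```

View pics/m13.png

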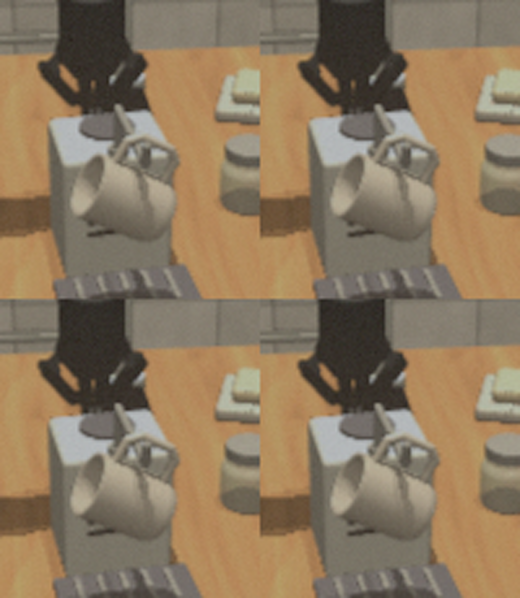

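View pics/top13.png

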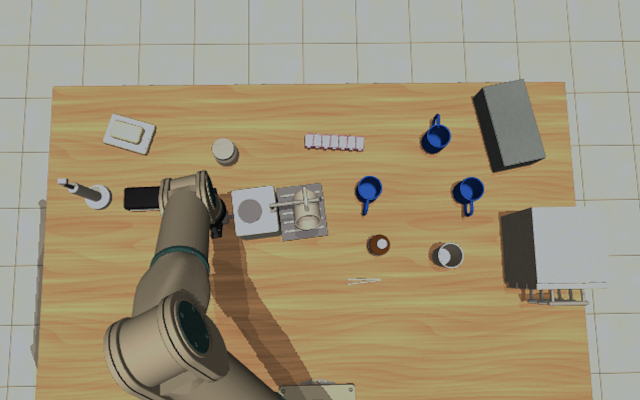

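The cup hangs still on the hook at (308,210) in the top view. The other things are where they were, and the lever is held at about 44 mm with 10 N. I'm handing in.

```bash
python3 -c "
from cell import ctrl
print(ctrl.finish_job())"
```

```text
the job is handed in; nothing more can be done
None
```

The white cup hangs by its handle on the dryer's hook, and the gripper is holding the lever down past the third notch. I handed the job in at about 23.9 s of the 54 s allowed.

- **Cup:** The handle went over the hook tip with no sign of contact in the force readings and touched the bar at the height I had predicted. I tilted the cup slightly before letting go to soften its swing. In the last side pictures it hangs nearly still, at roughly the expected angle.
- **Lever:** I pushed it to the hard stop at 45 mm, with about 20 N at most, then backed off. The gripper now holds it at about 44 mm with about 10 N, which is past the third notch at 42 mm and clear of the stop.
- **Other things:** In the last top view everything I could see is where it was. The arm partly covers the glasses case, so I could only check the visible part.

**Checks that disagreed:**
- The first wrist picture was taken while the arm was still settling and put the cup about 5 mm off, so I measured again from a still pose before gripping.
- The side camera's estimates of the cup and the hook tip were also off by a few millimetres. I corrected for the tip while threading the handle.

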